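Open the phone jig, drop in the spacer, hold the screen flush

ROBOT

A 6-joint arm with a two-finger parallel gripper is mounted at the origin on a cart in front of the work surface, level with it; the furniture and walls round the work are solid. World frame = base frame: x ahead of the robot, y to its left, z up, the work surface at z = 0. Lengths are in m, angles in rad, forces in N, time in s.
With the tool pointing down it reaches from about 0.375 to 0.9 m from the base axis. Payload 3.1 kg.
Tool frame: the origin (TCP) lies on the centre line of the jaws, within the pads' length; the fingertips stand 22 mm ahead of it and the grasp point (between the pads) lies 3 mm ahead of it; z points along the fingers, y is the line along which they close (so a half turn about z gives the same grasp; the last joint's range is limited). The gripper opens to 85 mm and grips with 20 to 120 N. Pads are 22 mm wide; open, the fingers measure 114 mm over their backs; the gripper's body (76 mm by 85 mm) begins 54 mm behind the grasp point. The pads swing forward as they close: fully open they stand 13 mm farther back than shut.
Start: joints at [1.006, 0.527, 1.433, -0, 1.181, -0.178], TCP at [0.235, 0.579, 0.253] pointing down, gripper open.
Joint ranges: [-3.08, 3.08], [-0.75, 2.2], [0.22, 2.44], [-1.43, 4.57], [0, 2.65], [-2.85, 2.85]. Speed limits (rad/s): [2.79, 2.79, 3.14, 3.14, 3.14, 3.14].

INTERFACE

Orientations are given as a unit quaternion [x, y, z, w].
In Python, from station import sense, eyes, job gives the robot as it stands.
- The arm moves only by the tool move_tool, called as name([rows], argument=value, ...), one row to a line, values as JSON. Schema: {"type":"object","properties":{"plan":{"type":"array","items":{"type":"object","properties":{"xyz":{"type":"array","items":{"type":"number"},"minItems":3,"maxItems":3},"rz":{"type":"number"},"jaw":{"type":"number"}},"additionalProperties":false,"required":["jaw"]},"minItems":1,"maxItems":20},"force":{"type":"number"},"only":{"type":"string"},"quiet":{"type":"boolean"},"lines":{"type":"string"}},"required":["plan"],"additionalProperties":false}. plan is a list of rows, 1 to 20 of them, each an object with the fields xyz (a list: dx, dy, dz in m), rz (a turn about the tool's z in rad), jaw (the opening from 0.0 (shut) to 1.0 (fully open)); a field left out counts as zero (the opening has to be given); each row is the pose to reach, as a shift and turn from the pose commanded when the call began, along the tool's axes at that moment; what a row does not reach only later rows make up. A row lasts 1/10 s, in which the tool goes at most 0.05 m and 0.15 rad, less where a joint would pass 70% of its speed; a pose out of reach is approached as far as the arm can. The fingers move at their own pace and stop on an object; force is the grip in N (left out, the last holds). Time passes only in rows, so rows that do not move let the fingers close. The tool returns the time, the measured TCP pose, the force, the opening and the grip force at its end. only (a regular expression) keeps the lines of the reply that match it, lines (a string "A,B") keeps lines A to B, and quiet returns only ok. Input that does not fit is refused with a message, and nothing moves.
- sense(): the state, without advancing time (a new reading comes with each control period).
- eyes.snapshot(name): name is "side" or "top"; returns a dict with "pixels" (480x640x3 uint8, red, green, blue), "range_z" (480x640 float32, m along the optical axis (not along the pixel's ray), 0 where there is no reading), "fov_y" (degrees; the focal length in pixels is half the picture's height over the tangent of half this angle, whatever the lens; pixels are square), "cx", "cy" (the principal point, pixels), "R" (3x3) and "t" (3): a world point X has camera coordinates R X + t. Camera axes: x right, y down, z forward; pixel columns grow to the right and rows downward; lengths in m; the calibration is good to about 2 mm. A picture is of the moment at which its call begins.
- job.sign_off(): hands the job in; it is judged then, once.
The state is a dict: "t": time; "q": joint angles; "qd": joint speeds; "tau": joint torques, N m; "tcp_pos": TCP position; "tool_rot": TCP orientation; "force": force on the tool from outside, world axes, zero at the start; "ft_torque": the same for the moment, N m; "finger_gap": opening from 0.0 (shut) to 1.0 (fully open); "gripper_force": force on a finger pad.
Only numpy, scipy, OpenCV 4.12 (cv2) and the standard library are available. Lean on these libraries where they do the work, as an engineer would, in place of code of your own. Each camera call takes 0.05 s, during which the arm holds its last target. There are 200 camera calls.

TASK

On the phone jig, turn the dial until its pointer is on the one long mark, which opens the jaw, then take the metal spacer out of its wooden rack and slide it upright all the way down into the gap between phone and jaw, beside the stop where the gap is wide enough, and let go of it. Then press the phone gently down with the closed fingertips until it is fully down, flush with the jaw and rail tops, and finish while still holding it pressed there: do not let go. Leave the loose reel, tin and tape ring alone.

Things in the scene. Friction and masses are not known exactly. Their poses are not given: they have to be found in the camera images.
- jig: Phone jig fixed to the bench: aluminium base 200 (x) x 190 (y) x 10 mm; origin at the centre of its underside, on the bench; +x away from the robot at yaw 0. In this frame, mm: phone on a sprung grey bed, long side along y, x -66..6, y -74..74; near rail x -80..-68, top z 35; dark steel jaw bar beyond the phone's far edge, 14 thick, y -75..75, top z 35; dial axis at x 72, y 0.
- channel (a point): Point on the floor of the gap (channel) between the phone's far edge (jig x 6 mm) and the jaw face, at jig x 14, y 0, 10 mm above the bench: the middle of the gap when the dial is on its long mark. The gap runs along jig y from -74 to 74 mm; its width in mm is the dial angle / 0.14 rad: 16 mm at the long mark, but 6 mm less at the stop.
- dial_grip (a point): Point on the dial's vertical axis, 52 mm above the bench. The dial has a black bar grip 44 mm long, 10 mm thick, from 36 to 62 mm above the bench, on a disc of 48 mm diameter, on a grey housing of 76 mm diameter. The point's own +x points along the bar to the white pointer end and turns with the dial.
- dial (a joint): Dial angle in rad, 0..2.8, growing clockwise seen from above. The one long white mark is at 2.24, where the pointer points to the jig's -x (towards the robot); short marks stand every 0.28 rad. Stays where it is left (friction 0.06 N m); starts at 0.9 to 1.5. It drives the jaw, 0.14 rad per mm.
- stop_top (a point): Middle (in y) of the steel stop, at its root on the jaw face, 35 mm above the bench. The stop is 30 mm long along jig y (15 mm either side), sticks out 6 mm towards the phone, with a thin top plate up to 38 mm above the bench. It sits at jig y -45 to +45 mm and travels with the jaw. The spacer fits beside it, on the side with more room.
- spacer: Plain aluminium spacer plate, 12 (x) x 36 (y) x 60 mm (z), about 60 g, with a small round dot near its top on both faces; origin at the centre of its underside. Stands upright in the rack; grip it near its top across its 36 mm width (its y). In the jig its y lies along the channel and its underside stands on the channel floor.
- rack: Light wooden rack fixed to the bench, 34 (x) x 64 (y) x 26 mm, origin at the centre of its underside, with one open pocket 16 x 46 mm whose floor is 9 mm above the bench; the spacer stands in it, yaw as the rack.
- phone: Black phone, 148 x 72 x 9 mm, screen up, fixed on the sprung bed of the jig; origin at the centre of its underside.
- phone_top (a point): Centre of the phone's top face, jig x -30, y 0; 41 mm above the bench when free, 35 mm when pressed down flush with the rail and jaw.
- press (a joint): How far the sprung bed with the phone is pressed down, m: 0 free, 0.006 fully down on its stop (flush). Spring 1 N per mm; it takes about 4 N to start and about 10 N to hold it down; it rises again when let go.
- solder_reel: Loose bystander: white solder reel, 52 mm across, 24 mm high; origin at the centre of its underside.
- screw_tin: Loose bystander: round grey tin, 54 mm across, 14 mm high; origin at the centre of its underside.
- tape_ring: Loose bystander: white tape core ring, 38 mm across, 14 mm high; origin at the centre of its underside.

How it is judged:
On the way, in this order (a step that is already met when the one before it is completed fails the run):
1. the dial is on its long mark (value of joint dial between 2.09 and 2.39 rad), for 0.2 s.
2. the spacer stands on the floor of the gap, let go (x of spacer in the frame of jig between 0.0105 and 0.0185 m and y of spacer in the frame of jig between -0.074 and 0.074 m and z of spacer in the frame of jig below 0.0125 m and angle between spacer's own z axis and vertical below 0.2 rad and contact force between the fingers and spacer below 0.2 N), for 0.2 s.
At the end, for the whole second after the job is handed in: Fingers still press the phone (4 to 40 N), within 1 mm of fully down; dial within 0.15 rad of its long mark; spacer upright (within 0.2 rad) on the floor of the gap between phone and jaw (within 2.5 mm), untouched by the arm (all of step 1 and x of spacer in the frame of jig between 0.0105 and 0.0185 m and y of spacer in the frame of jig between -0.074 and 0.074 m and z of spacer in the frame of jig below 0.0125 m and angle between spacer's own z axis and vertical below 0.2 rad and contact force between the arm and spacer below 0.2 N and value of joint press above 0.005 m and contact force between the fingers and phone between 4 and 40 N); the arm keeps its last pose, push and grip.
It fails at once if the phone is pressed with more than 50 N (contact force between the arm and phone above 50 N).
It fails at once if a bystander is moved by more than 20 mm (distance of any of solder_reel, screw_tin, tape_ring from where it was at the start of the episode above 0.02 m).
It also fails if it takes over 67 s, if anything falls off the work surface, if the arm or the gripper's body presses on something with over 40 N, if the wrist force passes 120 N, or if a joint passes its speed limit or range.

## Working session

There is one attempt and no reset: what is moved stays moved. The work goes in short steps, Python scripts to look and compute and a tool call to move; the robot and the scene stay as the last step left them, time stands still between calls to the robot, and variables do not carry over. Pictures are saved under pics/ and viewed, at most 10 in all, crops included, and the job is handed in when it is done.

```bash
mkdir -p pics
```

Create h.py:
```python
import numpy as np, cv2
from station import sense, eyes, job
def snap(n):
    s=eyes.snapshot(n); np.savez('%s.npz'%n,**s); cv2.imwrite('%s_raw.png'%n,s['pixels'][:,:,::-1]); return s
def load(n): return dict(np.load('%s.npz'%n))
def f(s): return 240/np.tan(np.radians(float(s['fov_y']))/2)
def ray(s,u,v,z):
    "pixel ray cast on plane z"
    d=s['R'].T@np.array([(u-s['cx'])/f(s),(v-s['cy'])/f(s),1]); c=-s['R'].T@s['t']
    return c+d*(z-c[2])/d[2]
def cloud(s):
    v,u=np.mgrid[:480,:640]; r=s['range_z']
    P=np.stack([(u-s['cx'])/f(s)*r,(v-s['cy'])/f(s)*r,r],-1)
    return (P-s['t'])@s['R']
def proj(s,X):
    c=s['R']@np.array(X)+s['t']; return c[:2]/c[2]*f(s)+[s['cx'],s['cy']]
```

Run:
```python
from h import *
for n in('top','side'):
    s=snap(n); cv2.imwrite('pics/%s0.png'%n,s['pixels'][:,:,::-1]); print(n,s['fov_y'],s['cx'],s['cy'],-s['R'].T@s['t'],s['R'].round(3).tolist(),(s['range_z']>0).mean())
st=sense(); print(st['tcp_pos'],st['tool_rot'],st['force'],st['finger_gap'])
```

```text
top 42.16828666474807 322.68798349468847 234.97507236250794 [0.32207507 0.00670436 1.23733943] [[-0.007, -1.0, -0.002], [-0.986, 0.007, -0.169], [0.169, 0.001, -0.986]] 0.9961067708333333
side 52.98006208147117 317.39698315290076 241.00823891407654 [ 0.292371   -0.66927357  0.64546689] [[0.943, -0.334, 0.02], [-0.198, -0.606, -0.771], [0.269, 0.722, -0.637]] 0.9959375
[0.23481923 0.5785732  0.25241979] [ 1.91703396e-01  9.81452414e-01 -9.11054728e-04 -3.69992391e-04] [-0.13164807 -0.03290083  0.53730188] 1.0000843227313154
```

View pics/top0.png

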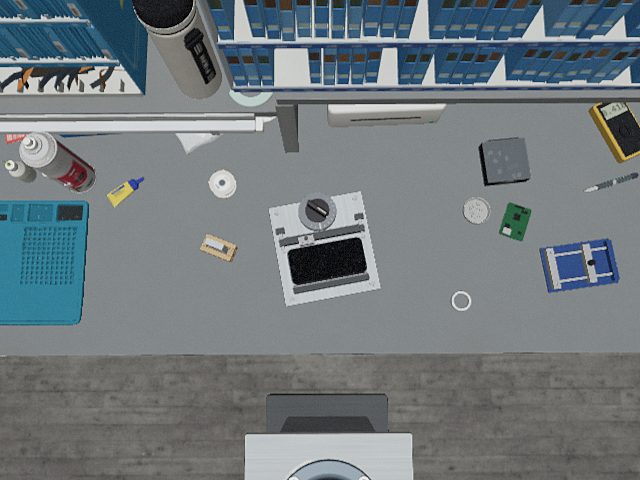

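View pics/side0.png

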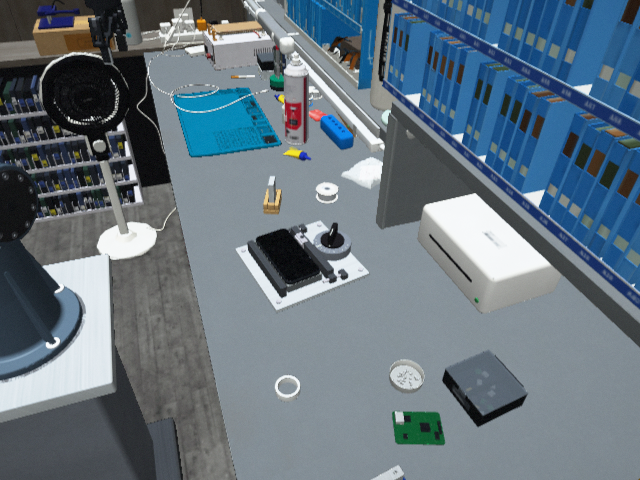

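The top view shows the jig centred near (325,248), with the dial at (318,210), stop near (306,240), and rack with spacer at (218,248). The reel is at (222,184), the tin at (476,210) and the ring at (461,301). The side view shows the rack at (272,195) and the jig at (300,262).

Run:
```python
from h import *
t=load('top')['pixels'][170:315,190:390]; s=load('side')['pixels'][165:310,225:375]
a=cv2.resize(t[:,:,::-1],None,fx=4,fy=4,interpolation=cv2.INTER_CUBIC)
cv2.imwrite('pics/topc.png',a)
b=cv2.resize(s[:,:,::-1],None,fx=4,fy=4,interpolation=cv2.INTER_CUBIC); cv2.imwrite('pics/sidec.png',b)
# base outline, rack
T=load('top'); P=cloud(T); px=T['pixels']
hsv=cv2.cvtColor(px,cv2.COLOR_RGB2HSV)
m=((hsv[:,:,2]>190)&(hsv[:,:,1]<30)).astype(np.uint8); m[:, :260]=0;m[:,390:]=0;m[:185]=0;m[310:]=0
pts=np.argwhere(m)[:,::-1].astype(np.float32)
W=np.array([ray(T,u,v,0.010)[:2] for u,v in pts],np.float32)
print('base',cv2.minAreaRect(W), np.median(P[m>0],0))
for n,lo in(('top',None),('side',None)):
    S=load(n);h=cv2.cvtColor(S['pixels'],cv2.COLOR_RGB2HSV);C=cloud(S)
    k=((h[:,:,0]>8)&(h[:,:,0]<25)&(h[:,:,1]>80)&(h[:,:,2]>100)&(abs(C[:,:,0]-.55)<.2)&(abs(C[:,:,1]-.2)<.15)).astype(np.uint8)
    q=np.argwhere(k)[:,::-1]; print(n,len(q),q.min(0),q.max(0))
    W=np.array([ray(S,u,v,.026)[:2] for u,v in q],np.float32);print(cv2.minAreaRect(W),C[k>0][:,2].max(),np.percentile(C[k>0],[5,50,95],axis=0).round(3).tolist())
```

```text
base ((0.5085614919662476, 0.006317541003227234), (0.19909510016441345, 0.18912896513938904), 10.346429824829102) [0.52501099 0.0019689  0.01206045]
top 109 [201 235] [236 261]
((0.5063782334327698, 0.21258224546909332), (0.06643817573785782, 0.033285923302173615), 67.8462142944336) 0.033608440262606176 [[0.484, 0.183, 0.006], [0.503, 0.207, 0.024], [0.527, 0.244, 0.031]]
side 271 [263  17] [411 213]
((1.0217359066009521, 0.786223292350769), (1.6591511964797974, 0.11022120714187622), 50.501792907714844) 0.4155830082492986 [[0.485, 0.179, 0.004], [0.502, 0.19, 0.024], [0.532, 0.234, 0.028]]
```

View pics/topc.png

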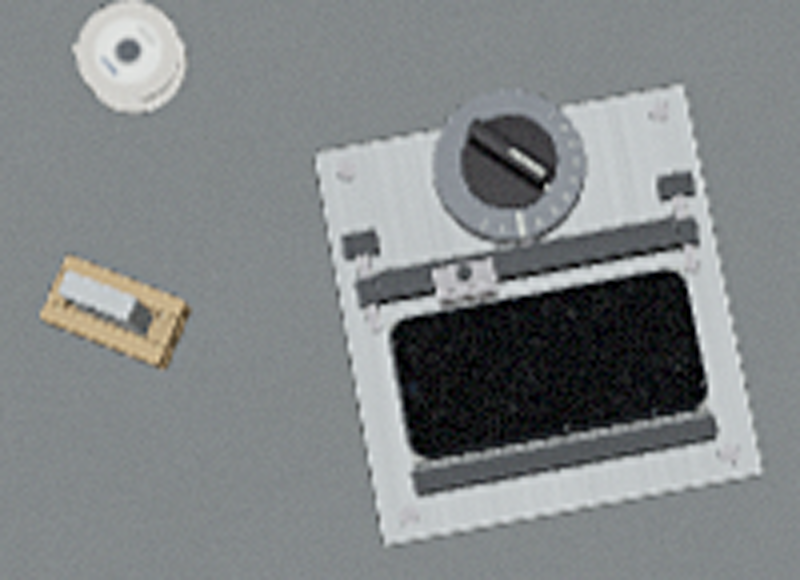

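View pics/sidec.png

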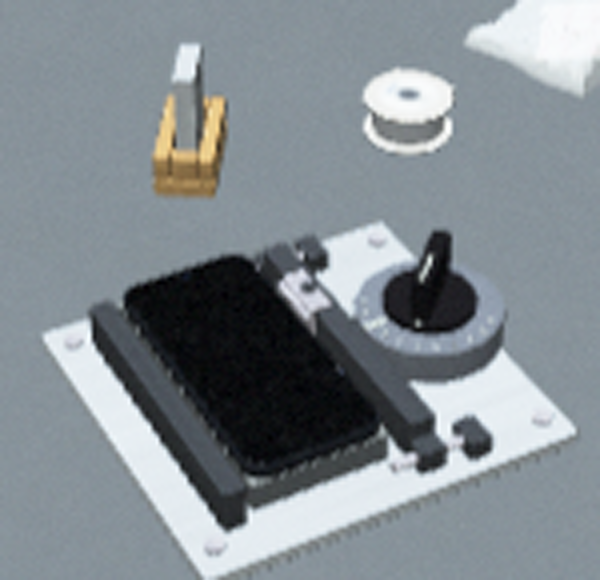

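The crops show the pointer end of the dial bar towards the lower right at (548,183), about 0.85 rad short of the long mark at (520,222). The stop is on the jig's +y side at (465,272), so the free room is towards -y. The spacer sits at the left end of its pocket at (98,292). Next I'll measure these precisely.

Run:
```python
from h import *
from scipy.optimize import least_squares
th=.178; O=np.array([.5086,.0063])
T=load('top');S=load('side')
def tri(a,b):
    def r(X): return np.r_[proj(T,X)-a,proj(S,X)-b]
    q=least_squares(r,[.5,.1,.05]); return q.x.round(4),abs(q.fun).max().round(2)
# cloud points by height: spacer top, bar top, rails
for n,C,px in(('top',cloud(T),T['pixels']),('side',cloud(S),S['pixels'])):
    k=(abs(C[:,:,0]-.505)<.05)&(abs(C[:,:,1]-.212)<.05)&(C[:,:,2]>.055)&(C[:,:,2]<.09)
    q=np.argwhere(k)[:,::-1]; print(n,'spacer',len(q),C[k].mean(0).round(4),q.mean(0),np.percentile(C[k][:,2],[50,95]))
    if n=='top':
        W=np.array([ray(T,u,v,.069)[:2] for u,v in q],np.float32);print(cv2.minAreaRect(W))
    D=O+.072*np.array([np.cos(th),np.sin(th)])
    k=(np.hypot(C[:,:,0]-D[0],C[:,:,1]-D[1])<.035)&(C[:,:,2]>.047)&(C[:,:,2]<.08)
    q=np.argwhere(k)[:,::-1]; print('bar',len(q),C[k].mean(0).round(4),D,np.percentile(C[k][:,2],[50,95]))
    W=np.array([ray(T,u,v,.062)[:2] for u,v in q],np.float32) if n=='top' else C[k][:,:2].astype(np.float32)
    print(cv2.minAreaRect(W), cv2.fitLine(W,2,0,.01,.01).ravel())
    k=(C[:,:,2]>.1)&(C[:,:,0]>.4)&(C[:,:,0]<.75)&(abs(C[:,:,1]-.1)<.3)
    if k.any(): print('obst',np.percentile(C[k],[0,1,50,99,100],axis=0).round(3).tolist())
    # dial white mask
    hs=px.min(2); 
# spacer top blob by color in both, bright
for n,s,box in(('top',T,(200,235,230,255)),('side',S,(264,172,280,190))):
    g=s['pixels'][box[1]:box[3],box[0]:box[2]]; h=cv2.cvtColor(g,cv2.COLOR_RGB2HSV)
    k=((h[:,:,2]>175)&(h[:,:,1]<40)).astype(np.uint8); q=np.argwhere(k)[:,::-1].astype(np.float32)+[box[0],box[1]]
    print(n,len(q),cv2.minAreaRect(q.astype(np.float32)))
    print(h[:,:,2].tolist()) if n=='side' else 0
    if n=='top':
        W=np.array([ray(T,u,v,.069)[:2] for u,v in q],np.float32);print(cv2.minAreaRect(W))
```

```text
top spacer 133 [0.5081 0.214  0.0701] [214.05263158 243.38345865] [0.0708972  0.07427085]
((0.5082095861434937, 0.21424074470996857), (0.03760746866464615, 0.01270705834031105), 67.76217651367188)
bar 142 [0.5784 0.0193 0.0619] [0.57946238 0.01904843] [0.06308389 0.06693642]
((0.5782757997512817, 0.019089896231889725), (0.04480099305510521, 0.012728425674140453), 53.50540542602539) [0.5911704  0.80654675 0.57838494 0.01930842]
obst [[0.692, -0.2, 0.1], [0.695, -0.196, 0.169], [0.733, 0.067, 0.367], [0.749, 0.39, 0.531], [0.75, 0.4, 0.553]]
side spacer 85 [0.5077 0.2081 0.0653] [271.37647059 183.4       ] [0.06743282 0.0702998 ]
bar 117 [0.5778 0.0134 0.0584] [0.57946238 0.01904843] [0.06059433 0.06320962]
((0.5799428820610046, 0.018171919509768486), (0.04582836106419563, 0.010173492133617401), 54.19441604614258) [0.59166753 0.806182   0.57775736 0.01337327]
obst [[0.692, -0.2, 0.1], [0.696, -0.198, 0.125], [0.733, -0.038, 0.349], [0.749, 0.372, 0.501], [0.75, 0.4, 0.515]]
top 122 ((213.68963623046875, 243.27587890625), (18.56953239440918, 6.685031890869141), 21.801406860351562)
((0.5
[... 911 characters left out ...]
41, 241, 242, 240, 239, 93, 126, 155, 154, 154, 152], [154, 152, 153, 156, 185, 241, 240, 241, 241, 240, 78, 118, 154, 152, 155, 155], [151, 152, 154, 160, 206, 241, 241, 241, 240, 229, 78, 108, 152, 155, 154, 154], [152, 153, 155, 163, 223, 228, 230, 231, 232, 171, 62, 109, 157, 152, 155, 155], [152, 152, 154, 159, 187, 172, 182, 187, 188, 124, 67, 107, 155, 153, 153, 155], [152, 152, 151, 153, 145, 141, 145, 144, 141, 112, 77, 108, 151, 151, 153, 154], [152, 152, 151, 153, 144, 146, 148, 146, 145, 119, 88, 108, 154, 153, 153, 151], [153, 150, 151, 165, 153, 144, 144, 146, 144, 125, 86, 100, 152, 154, 141, 142], [155, 153, 160, 214, 179, 142, 144, 146, 146, 126, 84, 99, 187, 163, 197, 196]]
```

Add to h.py:
```python
from scipy.spatial.transform import Rotation as Ro
def need(x,y,z,psi):
    "row shift to world TCP x,y,z with tool y axis at world angle psi (deg)"
    st=sense(); R=Ro.from_quat(st['tool_rot']).as_matrix()
    d=R.T@(np.array([x,y,z])-st['tcp_pos']); now=np.degrees(np.arctan2(R[1,1],R[0,1]))
    print('shift',d.round(4),'turn',round(np.radians((now-psi+180)%360-180),3),'now',now.round(2),'t',round(st['t'],2),'tilt',R[:,2].round(3),'gap',round(st['finger_gap'],3),'q',np.round(st['q'],2))
```

```bash
python3 -c "
from h import *
need(.5785,.0190,.13,-36.3)
print(ray(load('side'),271,180,.069), proj(load('side'),[.5083,.2145,.069]))"
```

```text
shift [-0.529  -0.3889  0.123 ] turn 1.819 now 67.9 t 0.1 tilt [-0.001 -0.002 -1.   ] gap 1.0 q [ 1.01  0.53  1.43  0.    1.18 -0.18]
[0.50913161 0.21603852 0.069     ] [270.81926172 180.41986299]
```

move_tool([
  {"xyz": [-0.2645, -0.1945, 0.06], "rz": 0.91, "jaw": 0.6},
  {"xyz": [-0.2645, -0.1945, 0.06], "rz": 0.91, "jaw": 0.6},
  {"xyz": [-0.2645, -0.1945, 0.06], "rz": 0.91, "jaw": 0.6},
  {"xyz": [-0.2645, -0.1945, 0.06], "rz": 0.91, "jaw": 0.6},
  {"xyz": [-0.529, -0.389, 0.1], "rz": 1.819, "jaw": 0.6},
  {"xyz": [-0.529, -0.389, 0.1], "rz": 1.819, "jaw": 0.6},
  {"xyz": [-0.529, -0.389, 0.1], "rz": 1.819, "jaw": 0.6},
  {"xyz": [-0.529, -0.389, 0.1], "rz": 1.819, "jaw": 0.6},
  {"xyz": [-0.529, -0.389, 0.1], "rz": 1.819, "jaw": 0.6},
  {"xyz": [-0.529, -0.389, 0.1], "rz": 1.819, "jaw": 0.6},
  {"xyz": [-0.529, -0.389, 0.123], "rz": 1.819, "jaw": 0.6},
  {"xyz": [-0.529, -0.389, 0.123], "rz": 1.819, "jaw": 0.6},
  {"xyz": [-0.529, -0.389, 0.123], "rz": 1.819, "jaw": 0.6},
  {"xyz": [-0.529, -0.389, 0.123], "rz": 1.819, "jaw": 0.6},
  {"xyz": [-0.529, -0.389, 0.123], "rz": 1.819, "jaw": 0.6},
  {"xyz": [-0.529, -0.389, 0.123], "rz": 1.819, "jaw": 0.6},
  {"xyz": [-0.529, -0.389, 0.123], "rz": 1.819, "jaw": 0.6},
], force=30)

```text
t: 1.8
tcp_pos: [0.5776, 0.0214, 0.1306]
tool_rot: [0.892, 0.452, -0.0, -0.001]
force: [-0.5, 0.1, 0.1]
finger_gap: 0.598
gripper_force: 0.0
```

```bash
python3 -c "
from h import *
need(.5785,.0190,.065,-36.3)"
```

```text
shift [-0.0013  0.0022  0.0656] turn 0.001 now -36.22 t 1.8 tilt [-0.001  0.001 -1.   ] gap 0.598 q [-0.16  0.63  1.66  0.    0.86  0.48]
```

move_tool([
  {"xyz": [-0.001, 0.002, 0.033], "jaw": 0.6},
  {"xyz": [-0.001, 0.002, 0.066], "jaw": 0.6},
  {"xyz": [-0.001, 0.002, 0.066], "jaw": 0.6},
  {"xyz": [-0.001, 0.002, 0.066], "jaw": 0},
  {"xyz": [-0.001, 0.002, 0.066], "jaw": 0},
  {"xyz": [-0.001, 0.002, 0.066], "jaw": 0},
  {"xyz": [-0.001, 0.002, 0.066], "jaw": 0},
  {"xyz": [-0.001, 0.002, 0.066], "jaw": 0},
  {"xyz": [-0.001, 0.002, 0.066], "jaw": 0},
  {"xyz": [-0.001, 0.002, 0.066], "jaw": 0},
], force=30)

```text
t: 2.8
tcp_pos: [0.579, 0.0193, 0.0663]
tool_rot: [0.892, 0.451, 0.0, -0.001]
force: [-2.2, 5.4, 5.0]
finger_gap: 0.106
gripper_force: 31.1
```

```bash
python3 -c "
from h import *
need(.5785,.0190,.065,-36.3)"
```

```text
shift [-0.0006 -0.0002  0.0013] turn -0.001 now -36.35 t 2.8 tilt [-0.001  0.002 -1.   ] gap 0.106 q [-0.16  0.74  1.68  0.    0.73  0.47]
```

move_tool([
  {"rz": 0.13, "jaw": 0},
  {"rz": 0.26, "jaw": 0},
  {"rz": 0.39, "jaw": 0},
  {"rz": 0.52, "jaw": 0},
  {"rz": 0.65, "jaw": 0},
  {"rz": 0.76, "jaw": 0},
  {"rz": 0.76, "jaw": 0},
  {"rz": 0.76, "jaw": 0},
  {"rz": 0.76, "jaw": 0.5},
  {"rz": 0.76, "jaw": 0.5},
  {"rz": 0.76, "jaw": 0.5},
  {"xyz": [0, 0, -0.04], "rz": 0.76, "jaw": 0.6},
  {"xyz": [0, 0, -0.08], "rz": 0.76, "jaw": 0.6},
  {"xyz": [0, 0, -0.08], "rz": 0.76, "jaw": 0.6},
], force=30)

```text
t: 4.2
tcp_pos: [0.5839, 0.0168, 0.1494]
tool_rot: [0.996, 0.088, 0.006, 0.001]
force: [1.1, -0.3, -0.1]
finger_gap: 0.599
gripper_force: 0.0
```

Run:
```python
from h import *
need(.5085,.215,.12,-112.24)
T=snap('top');cv2.imwrite('pics/t1.png',cv2.resize(T['pixels'][170:315,190:390,::-1],None,fx=4,fy=4,interpolation=cv2.INTER_CUBIC))
```

```text
shift [-0.0397 -0.2085  0.0282] turn 0.565 now -79.88 t 4.2 tilt [ 0.011 -0.002 -1.   ] gap 0.599 q [-0.16  0.61  1.64 -0.    0.89  1.23]
```

View pics/t1.png

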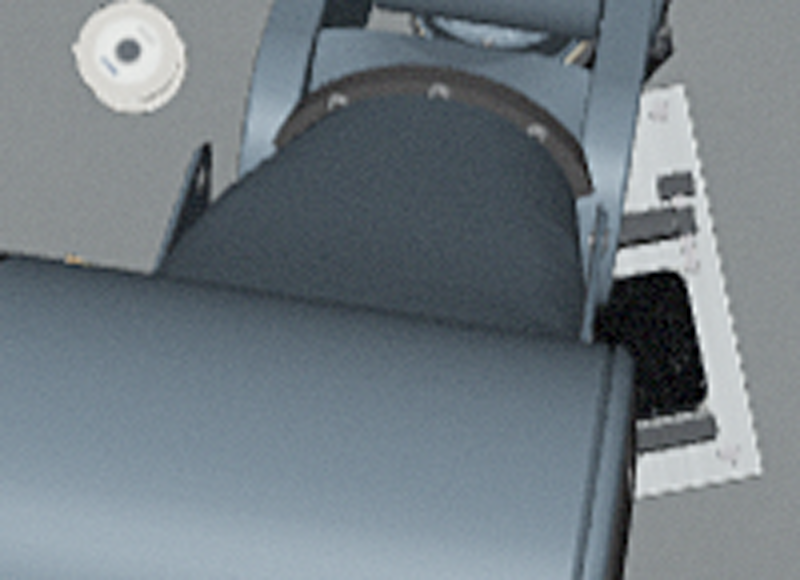

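The arm hides the dial from above here, so I'll move over the spacer and look again.

move_tool([
  {"xyz": [-0.04, -0.2085, 0.018], "rz": 0.565, "jaw": 0.65},
  {"xyz": [-0.04, -0.2085, 0.018], "rz": 0.565, "jaw": 0.65},
  {"xyz": [-0.04, -0.2085, 0.018], "rz": 0.565, "jaw": 0.65},
  {"xyz": [-0.04, -0.2085, 0.018], "rz": 0.565, "jaw": 0.65},
  {"xyz": [-0.04, -0.2085, 0.018], "rz": 0.565, "jaw": 0.65},
  {"xyz": [-0.04, -0.2085, 0.018], "rz": 0.565, "jaw": 0.65},
  {"xyz": [-0.04, -0.2085, 0.018], "rz": 0.565, "jaw": 0.65},
], force=30)

```text
t: 4.95
tcp_pos: [0.5034, 0.2158, 0.1255]
tool_rot: [0.981, -0.192, -0.001, 0.0]
force: [0.3, -0.6, 0.2]
finger_gap: 0.652
gripper_force: 0.0
```

Run:
```python
from h import *
need(.5085,.215,.076,-112.24)
T=snap('top');S=snap('side')
for n,s in(('top',T),('side',S)):
    C=cloud(s);D=[.5785,.019]
    k=(np.hypot(C[:,:,0]-D[0],C[:,:,1]-D[1])<.035)&(C[:,:,2]>.047)&(C[:,:,2]<.08)
    W=C[k][:,:2].astype(np.float32)
    if n=='top': W=np.array([ray(s,u,v,.062)[:2] for v,u in np.argwhere(k)],np.float32)
    if k.sum()>20: print(n,k.sum(),cv2.minAreaRect(W))
a=cv2.resize(T['pixels'][180:260,260:360,::-1],(500,400)); b=cv2.resize(S['pixels'][165:310,225:375,::-1],(414,400))[:,:300]
cv2.imwrite('pics/t2.png',np.hstack([a,b]))
```

```text
shift [ 0.0051 -0.0012  0.0495] turn 0.002 now -112.15 t 4.95 tilt [-0.001 -0.001 -1.   ] gap 0.652 q [ 0.2   0.61  1.74 -0.    0.8   2.16]
top 124 ((0.5780124664306641, 0.019019588828086853), (0.04669667035341263, 0.01016190741211176), 8.98979663848877)
side 184 ((0.5793339014053345, 0.017131250351667404), (0.04327046498656273, 0.013846825808286667), 7.543674945831299)
```

View pics/t2.png

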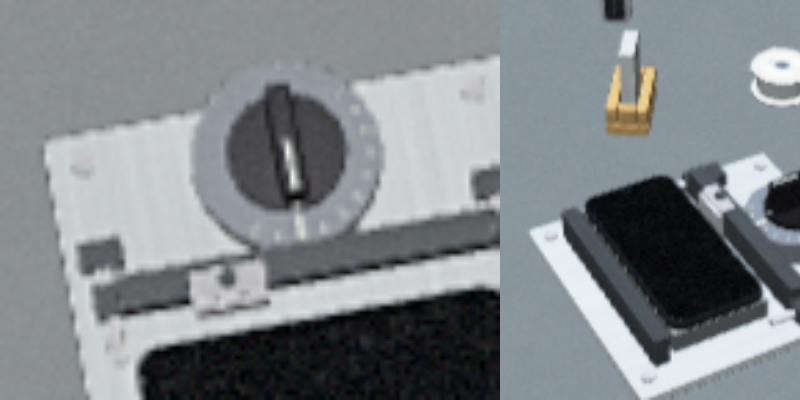

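The pointer sits on the long mark (bar at 9.0° against the jig's ~10°), and the stop is at about (230,285) in the left crop. Now I'll grip the spacer and measure the gap.

move_tool([
  {"xyz": [0.005, -0.001, 0.01], "jaw": 0.65},
  {"xyz": [0.005, -0.001, 0.035], "jaw": 0.65},
  {"xyz": [0.005, -0.001, 0.0575], "jaw": 0.65},
  {"xyz": [0.005, -0.001, 0.0575], "jaw": 0.65},
  {"xyz": [0.005, -0.001, 0.0575], "jaw": 0.65},
  {"xyz": [0.005, -0.001, 0.0575], "jaw": 0.2},
  {"xyz": [0.005, -0.001, 0.0575], "jaw": 0.2},
  {"xyz": [0.005, -0.001, 0.0575], "jaw": 0.2},
  {"xyz": [0.005, -0.001, 0.0575], "jaw": 0.2},
  {"xyz": [0.005, -0.001, 0.0575], "jaw": 0.2},
  {"xyz": [0.005, -0.001, 0.0575], "jaw": 0.2},
], force=40)

```text
t: 6.15
tcp_pos: [0.5097, 0.2149, 0.0699]
tool_rot: [0.981, -0.193, 0.001, -0.0]
force: [0.3, -1.1, 5.7]
finger_gap: 0.411
gripper_force: 40.6
```

Run:
```python
from h import *
need(.5085,.215,.068,-112.24)
T=load('top');px=T['pixels'].astype(int);v=px.max(2)
def comp(m,near):
    n,L,st,c=cv2.connectedComponentsWithStats(m.astype(np.uint8)); i=L[near[1],near[0]]; return L==i
ph=comp(v<40,(328,262)); q=np.argwhere(ph)[:,::-1]
W=np.array([ray(T,a,b,.041)[:2] for a,b in q],np.float32); r=cv2.minAreaRect(W); print('phone',len(q),r)
# profile along jig x at several y, from phone centre
for yaw in(10.1,):
    c,s=np.cos(np.radians(yaw)),np.sin(np.radians(yaw)); O=np.array([.5086,.0063])
    for y in(-60,-45,-30,-15,0,15,25,30,35,45,60):
        row=[]
        for x in range(-84,44,2):
            p=O+np.array([c*x-s*y,s*x+c*y])/1000; a,b=proj(T,[p[0],p[1],.035]); row.append(int(cv2.getRectSubPix(v.astype(np.float32),(1,1),(float(a),float(b)))[0,0]))
        print(y,row[:12],row[38:])
    print('x idx 38 ->',-84+76)
```

```text
shift [-0.0012  0.0004  0.0019] turn 0.0 now -112.22 t 6.15 tilt [ 0.002  0.    -1.   ] gap 0.411 q [ 0.2   0.71  1.75 -0.    0.68  2.16]
phone 2524 ((0.4771759808063507, -8.6270272731781e-05), (0.06927609443664551, 0.14427345991134644), 10.32496452331543)
-60 [205, 139, 71, 100, 102, 99, 102, 133, 158, 99, 28, 26] [18, 21, 23, 20, 11, 12, 76, 200, 220, 212, 211, 214, 212, 154, 53, 83, 107, 102, 104, 101, 96, 117, 196, 219, 214, 213]
-45 [198, 123, 85, 97, 98, 98, 98, 137, 144, 65, 45, 32] [23, 13, 28, 29, 28, 17, 86, 189, 212, 207, 205, 211, 212, 160, 39, 70, 101, 103, 101, 100, 93, 123, 180, 209, 209, 207]
-30 [203, 128, 77, 98, 98, 98, 104, 134, 145, 85, 30, 23] [28, 22, 29, 33, 17, 10, 93, 186, 212, 211, 210, 213, 206, 150, 81, 81, 106, 106, 101, 100, 96, 121, 193, 218, 212, 210]
-15 [193, 110, 75, 98, 99, 101, 101, 147, 157, 92, 41, 30] [42, 33, 25, 23, 18, 15, 79, 197, 220, 211, 211, 214, 215, 164, 35, 85, 110, 103, 103, 101, 102, 92, 12
[... 592 characters left out ...]
138, 145, 52, 35, 14] [24, 23, 24, 11, 19, 22, 103, 197, 221, 217, 181, 87, 168, 202, 197, 172, 102, 87, 112, 132, 113, 123, 186, 214, 217, 208]
35 [177, 102, 75, 98, 94, 95, 105, 136, 145, 87, 34, 25] [25, 19, 20, 24, 18, 16, 107, 199, 217, 202, 155, 148, 194, 208, 203, 185, 149, 132, 159, 188, 138, 117, 181, 209, 207, 206]
45 [194, 118, 74, 98, 97, 98, 110, 143, 149, 88, 39, 32] [22, 21, 22, 21, 19, 15, 94, 182, 212, 203, 164, 150, 181, 203, 203, 198, 200, 197, 200, 184, 121, 122, 183, 208, 207, 205]
60 [198, 108, 86, 97, 97, 101, 99, 155, 154, 47, 34, 17] [18, 19, 26, 23, 15, 16, 101, 199, 217, 211, 212, 215, 212, 146, 38, 86, 106, 100, 99, 99, 100, 135, 199, 215, 209, 209]
x idx 38 -> -8
```

Run:
```python
from h import *
c,s=np.cos(np.radians(10.2)),np.sin(np.radians(10.2)); O=np.array([.5086,.0063])
def prof(S,z,ys,xs):
    v=S['pixels'].max(2).astype(np.float32); out=[]
    for x in xs:
        out.append(np.mean([cv2.getRectSubPix(v,(1,1),tuple(map(float,proj(S,[O[0]+(c*x-s*y)/1e3,O[1]+(s*x+c*y)/1e3,z]))))[0,0] for y in ys]))
    return np.round(out).astype(int)
xs=np.arange(-90,46)
for n in('side','top'):
    S=load(n)
    for z in(.035,.041):
        p=prof(S,z,range(-64,-2,2),xs)
        print(n,z,'near',list(zip(xs[4:32],p[4:32]))[::1] if z<.04 else '', 'far',list(zip(xs[86:132],p[86:132])))
```

```text
side 0.035 near [(np.int64(-86), np.int64(46)), (np.int64(-85), np.int64(45)), (np.int64(-84), np.int64(46)), (np.int64(-83), np.int64(47)), (np.int64(-82), np.int64(49)), (np.int64(-81), np.int64(53)), (np.int64(-80), np.int64(65)), (np.int64(-79), np.int64(82)), (np.int64(-78), np.int64(92)), (np.int64(-77), np.int64(94)), (np.int64(-76), np.int64(93)), (np.int64(-75), np.int64(93)), (np.int64(-74), np.int64(93)), (np.int64(-73), np.int64(93)), (np.int64(-72), np.int64(94)), (np.int64(-71), np.int64(96)), (np.int64(-70), np.int64(96)), (np.int64(-69), np.int64(92)), (np.int64(-68), np.int64(85)), (np.int64(-67), np.int64(78)), (np.int64(-66), np.int64(70)), (np.int64(-65), np.int64(55)), (np.int64(-64), np.int64(41)), (np.int64(-63), np.int64(35)), (np.int64(-62), np.int64(36)), (np.int64(-61), np.int64(35)), (np.int64(-60), np.int64(29)), (np.int64(-59), np.int64(22))] far [(np.int64(-4), np.int64(17)), (np.int64(-3), np.int64(16)), (np.int64(-2), np.int64(16)), (np.int64(-1), np.int64(17)), (np.int64(0), np.int64(18)), (np.int64(1), np.int64(18)), (np.int64(2), np.int64(17)), (np
[... 5598 characters left out ...]
t64(19), np.int64(55)), (np.int64(20), np.int64(61)), (np.int64(21), np.int64(82)), (np.int64(22), np.int64(98)), (np.int64(23), np.int64(105)), (np.int64(24), np.int64(105)), (np.int64(25), np.int64(104)), (np.int64(26), np.int64(104)), (np.int64(27), np.int64(103)), (np.int64(28), np.int64(102)), (np.int64(29), np.int64(101)), (np.int64(30), np.int64(99)), (np.int64(31), np.int64(97)), (np.int64(32), np.int64(101)), (np.int64(33), np.int64(118)), (np.int64(34), np.int64(146)), (np.int64(35), np.int64(171)), (np.int64(36), np.int64(187)), (np.int64(37), np.int64(194)), (np.int64(38), np.int64(193)), (np.int64(39), np.int64(192)), (np.int64(40), np.int64(191)), (np.int64(41), np.int64(190))]
```

move_tool([
  {"xyz": [0, 0, -0.01], "jaw": 0.2},
  {"xyz": [0, 0, -0.04], "jaw": 0.2},
  {"xyz": [0, 0, -0.07], "jaw": 0.2},
  {"xyz": [0, 0, -0.08], "jaw": 0.2},
  {"xyz": [0, 0, -0.08], "jaw": 0.2},
], force=40)

```text
t: 6.65
tcp_pos: [0.5096, 0.2152, 0.1504]
tool_rot: [0.981, -0.193, 0.002, -0.001]
force: [-0.0, -0.6, -0.8]
finger_gap: 0.411
gripper_force: 40.6
```

Run:
```python
from h import *
a=np.radians(10.2);c,s=np.cos(a),np.sin(a);x,y=.0153,-.030
print(.5086+c*x-s*y,.0063+s*x+c*y)
need(.5086+c*x-s*y,.0063+s*x+c*y,.14,-79.8)
```

```text
0.528970735011517 -0.02051647171218763
shift [0.1071 0.2109 0.0102] turn -0.566 now -112.23 t 6.65 tilt [ 0.003  0.001 -1.   ] gap 0.411 q [0.2  0.57 1.71 0.   0.85 2.16]
```

move_tool([
  {"xyz": [0.022, 0.042, 0], "rz": -0.11, "jaw": 0.2},
  {"xyz": [0.044, 0.084, 0], "rz": -0.23, "jaw": 0.2},
  {"xyz": [0.066, 0.126, 0], "rz": -0.34, "jaw": 0.2},
  {"xyz": [0.088, 0.168, 0.01], "rz": -0.45, "jaw": 0.2},
  {"xyz": [0.107, 0.211, 0.01], "rz": -0.566, "jaw": 0.2},
  {"xyz": [0.107, 0.211, 0.01], "rz": -0.566, "jaw": 0.2},
  {"xyz": [0.107, 0.211, 0.01], "rz": -0.566, "jaw": 0.2},
  {"xyz": [0.107, 0.211, 0.01], "rz": -0.566, "jaw": 0.2},
  {"xyz": [0.107, 0.211, 0.01], "rz": -0.566, "jaw": 0.2},
  {"xyz": [0.107, 0.211, 0.01], "rz": -0.566, "jaw": 0.2},
], force=40)

```text
t: 7.65
tcp_pos: [0.5277, -0.0194, 0.1387]
tool_rot: [0.996, 0.09, -0.0, -0.0]
force: [0.1, 0.4, -0.6]
finger_gap: 0.41
gripper_force: 40.6
```

Run:
```python
from h import *
need(.5290,-.0205,.08,-79.8)
S=snap('side'); C=cloud(S)
k=(abs(C[:,:,0]-.529)<.04)&(abs(C[:,:,1]+.0205)<.04)&(C[:,:,2]>.05)&(C[:,:,2]<.17)
q=np.argwhere(k); print(q.min(0),q.max(0))
cv2.imwrite('pics/s3.png',cv2.resize(S['pixels'][165:310,225:375,::-1],None,fx=4,fy=4,interpolation=cv2.INTER_CUBIC))
# predicted spacer bottom corners/top if at jig x14.2,y-30
```

```text
shift [0.0011 0.0013 0.0587] turn 0.002 now -79.69 t 7.65 tilt [-0.001  0.    -1.   ] gap 0.41 q [-0.25  0.57  1.78  0.    0.79  1.14]
[189 298] [245 328]
```

View pics/s3.png

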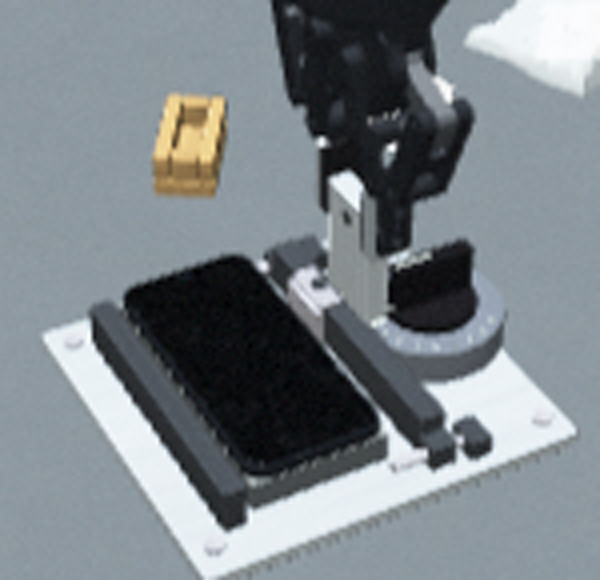

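The picture shows the spacer held upright above the gap, its left edge at about crop column 328 and its right edge at about 387. I'll compare its edges with the predicted ones.

Run:
```python
from h import *
S=load('side'); st=sense(); p=st['tcp_pos']; a=np.radians(10.3);c,s=np.cos(a),np.sin(a)
ctr=p[:2]-np.array([c,s])*.0011
for r in(232,236,240): print(r,S['pixels'][r,304:326].max(1).tolist())
for dz in(-.0605,-.05,):
  for dx,dy in((-6,18),(-6,-18),(6,-18)):
    w=[ctr[0]+(c*dx-s*dy)/1e3,ctr[1]+(s*dx+c*dy)/1e3,p[2]+dz]; print(dz,dx,dy,proj(S,w).round(1))
```

```text
232 [129, 93, 157, 143, 147, 142, 145, 144, 144, 143, 150, 148, 147, 142, 138, 142, 145, 148, 73, 53, 107, 38]
236 [80, 85, 142, 170, 134, 144, 144, 142, 141, 145, 146, 145, 151, 141, 144, 142, 148, 148, 18, 18, 17, 14]
240 [223, 228, 230, 214, 197, 192, 111, 112, 144, 143, 146, 145, 151, 143, 142, 143, 145, 129, 25, 20, 17, 20]
-0.0605 -6 18 [306.1 235.1]
-0.0605 -6 -18 [315.5 246. ]
-0.0605 6 -18 [321.2 244. ]
-0.05 -6 18 [306.1 230.8]
-0.05 -6 -18 [315.6 241.6]
-0.05 6 -18 [321.4 239.6]
```

move_tool([
  {"xyz": [0.001, 0.001, 0], "jaw": 0.2},
  {"xyz": [0.001, 0.001, 0.02], "jaw": 0.2},
  {"xyz": [0.001, 0.001, 0.03], "jaw": 0.2},
  {"xyz": [0.001, 0.001, 0.036], "jaw": 0.2},
  {"xyz": [0.001, 0.001, 0.042], "jaw": 0.2},
  {"xyz": [0.001, 0.001, 0.048], "jaw": 0.2},
  {"xyz": [0.001, 0.001, 0.05], "jaw": 0.2},
  {"xyz": [0.001, 0.001, 0.05], "jaw": 0.2},
  {"xyz": [0.001, 0.001, 0.05], "jaw": 0.2},
], force=40)

```text
t: 8.6
tcp_pos: [0.5294, -0.0218, 0.089]
tool_rot: [0.996, 0.089, 0.0, 0.0]
force: [0.1, 0.5, -0.9]
finger_gap: 0.411
gripper_force: 40.6
```

Run:
```python
from h import *
need(.5290,-.0205,.071,-79.8)
```

```text
shift [-0.0001 -0.0014  0.018 ] turn -0.0 now -79.82 t 8.6 tilt [ 0. -0. -1.] gap 0.411 q [-0.25  0.66  1.8   0.    0.68  1.14]
```

No contact force, so it is in the gap. I'll lower it the rest of the way.

move_tool([
  {"xyz": [0, 0, 0.006], "jaw": 0.2},
  {"xyz": [0, 0, 0.011], "jaw": 0.2},
  {"xyz": [0, 0, 0.015], "jaw": 0.2},
  {"xyz": [0, 0, 0.017], "jaw": 0.2},
  {"xyz": [0, 0, 0.018], "jaw": 0.2},
  {"xyz": [0, 0, 0.018], "jaw": 0.2},
], force=40)

```text
t: 9.2
tcp_pos: [0.529, -0.0217, 0.0709]
tool_rot: [0.996, 0.089, -0.0, -0.0]
force: [-0.5, -0.0, 0.2]
finger_gap: 0.409
gripper_force: 40.8
```

Run:
```python
from h import *
need(.5290,-.0205,.071,-79.8)
```

```text
shift [ 0.0002 -0.0012 -0.0001] turn -0.0 now -79.81 t 9.2 tilt [-0.001  0.    -1.   ] gap 0.409 q [-0.25  0.69  1.81 -0.    0.64  1.14]
```

move_tool([
  {"xyz": [0, 0, 0.0005], "jaw": 0.2},
  {"xyz": [0, 0, 0.001], "jaw": 0.2},
  {"xyz": [0, 0, 0.0015], "jaw": 0.2},
  {"xyz": [0, 0, 0.0015], "jaw": 0.2},
], force=40)

```text
t: 9.6
tcp_pos: [0.5292, -0.0217, 0.0708]
tool_rot: [0.996, 0.089, 0.0, 0.0]
force: [-2.3, 0.7, 12.1]
finger_gap: 0.413
gripper_force: 42.0
```

```bash
python3 -c "
from h import *
need(.5290,-.0205,.071,-79.8); print(sense()['force'])"
```

```text
shift [ 0.0001 -0.0012 -0.0002] turn -0.0 now -79.81 t 9.6 tilt [ 0. -0. -1.] gap 0.413 q [-0.25  0.69  1.81  0.    0.64  1.14]
[-2.32346267  0.73882852 12.05793668]
```

The spacer is on the floor: 12 N at the expected height. Now I'll release and rise.

move_tool([
  {"xyz": [0, 0, 0.0005], "jaw": 0.6},
  {"jaw": 0.6},
  {"jaw": 0.6},
  {"jaw": 0.6},
  {"jaw": 0.6},
  {"xyz": [0, 0, -0.03], "jaw": 0.6},
  {"xyz": [0, 0, -0.07], "jaw": 0.6},
  {"xyz": [0, 0, -0.07], "jaw": 0.3},
  {"xyz": [0, 0, -0.07], "jaw": 0},
  {"xyz": [0, 0, -0.07], "jaw": 0},
  {"xyz": [0, 0, -0.07], "jaw": 0},
  {"xyz": [0, 0, -0.07], "jaw": 0},
], force=30)

```text
t: 10.8
tcp_pos: [0.5285, -0.0216, 0.1382]
tool_rot: [0.996, 0.089, -0.001, -0.0]
force: [-0.0, -0.6, 0.8]
finger_gap: -0.003
gripper_force: 0.0
```

Run:
```python
from h import *
a=np.radians(10.2);c,s=np.cos(a),np.sin(a);x,y=-.030,0
need(.5086+c*x-s*y,.0063+s*x+c*y,.07,-79.8)
S=snap('side');cv2.imwrite('pics/s4.png',cv2.resize(S['pixels'][165:310,225:375,::-1],None,fx=4,fy=4,interpolation=cv2.INTER_CUBIC))
```

```text
shift [-0.0445 -0.0309  0.0683] turn -0.0 now -79.82 t 10.8 tilt [-0.002  0.001 -1.   ] gap -0.003 q [-0.25  0.57  1.78 -0.    0.8   1.14]
```

View pics/s4.png

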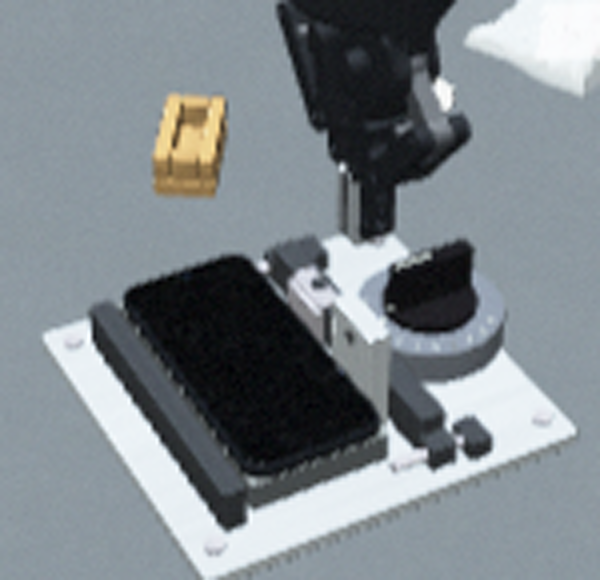

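The spacer stands upright in the gap beside the stop, at about (360,360) in the crop. Next is the phone.

move_tool([
  {"xyz": [-0.035, -0.025, 0], "jaw": 0},
  {"xyz": [-0.0445, -0.031, 0], "jaw": 0},
  {"xyz": [-0.0445, -0.031, 0.03], "jaw": 0},
  {"xyz": [-0.0445, -0.031, 0.06], "jaw": 0},
  {"xyz": [-0.0445, -0.031, 0.068], "jaw": 0},
  {"xyz": [-0.0445, -0.031, 0.068], "jaw": 0},
  {"xyz": [-0.0445, -0.031, 0.068], "jaw": 0},
], force=30)

```text
t: 11.55
tcp_pos: [0.4804, 0.0008, 0.0717]
tool_rot: [0.996, 0.089, 0.0, 0.0]
force: [-0.3, 0.0, -0.5]
finger_gap: 0.002
gripper_force: 0.0
```

```bash
python3 -c "
from h import *
need(.4791,.001,.057,-79.8); print(sense()['force'])"
```

```text
shift [-0.0012 -0.0005  0.0147] turn -0.0 now -79.81 t 11.55 tilt [ 0.001 -0.    -1.   ] gap 0.002 q [-0.23  0.66  1.93 -0.    0.55  1.16]
[-0.33434188  0.03533261 -0.54979681]
```

move_tool([
  {"xyz": [0, 0, 0.004], "jaw": 0},
  {"xyz": [0, 0, 0.007], "jaw": 0},
  {"xyz": [0, 0, 0.009], "jaw": 0},
  {"xyz": [0, 0, 0.010], "jaw": 0},
  {"xyz": [0, 0, 0.011], "jaw": 0},
  {"xyz": [0, 0, 0.012], "jaw": 0},
  {"xyz": [0, 0, 0.012], "jaw": 0},
  {"xyz": [0, 0, 0.012], "jaw": 0},
], force=30)

```text
t: 12.35
tcp_pos: [0.4803, 0.0008, 0.0601]
tool_rot: [0.996, 0.089, 0.001, 0.0]
force: [-0.5, -0.6, 6.9]
finger_gap: 0.002
gripper_force: 3.7
```

```bash
python3 -c "
from h import *
need(.4791,.001,.057,-79.8); print(sense()['force'])"
```

```text
shift [-0.0012 -0.0004  0.0031] turn -0.0 now -79.81 t 12.35 tilt [ 0.001 -0.    -1.   ] gap 0.002 q [-0.23  0.68  1.94 -0.    0.52  1.16]
[-0.4677387  -0.55630695  6.8915737 ]
```

move_tool([
  {"xyz": [0, 0, 0.001], "jaw": 0},
  {"xyz": [0, 0, 0.002], "jaw": 0},
  {"xyz": [0, 0, 0.003], "jaw": 0},
  {"xyz": [0, 0, 0.0035], "jaw": 0},
  {"xyz": [0, 0, 0.004], "jaw": 0},
  {"xyz": [0, 0, 0.004], "jaw": 0},
  {"xyz": [0, 0, 0.004], "jaw": 0},
], force=30)

```text
t: 13.05
tcp_pos: [0.4804, 0.0008, 0.0574]
tool_rot: [0.996, 0.089, 0.001, 0.0]
force: [-3.2, -0.2, 18.6]
finger_gap: 0.002
gripper_force: 9.6
```

```bash
python3 -c "
from h import *
need(.4791,.001,.057,-79.8); print(sense()['force'])"
```

```text
shift [-0.0012 -0.0005  0.0004] turn -0.0 now -79.8 t 13.05 tilt [ 0.002 -0.001 -1.   ] gap 0.002 q [-0.23  0.69  1.94 -0.    0.51  1.16]
[-3.22888132 -0.2359017  18.63291677]
```

On its stop at 18.6 N, against the 10 N needed to hold it. One last check of the spacer, dial and bystanders.

Run:
```python
from h import *
S=snap('side');cv2.imwrite('pics/s5.png',cv2.resize(S['pixels'][165:420,225:450,::-1],None,fx=2.3,fy=2.3,interpolation=cv2.INTER_CUBIC)); print(sense()['force'])
```

```text
[-2.17773691  0.70087671 18.85214973]
```

View pics/s5.png

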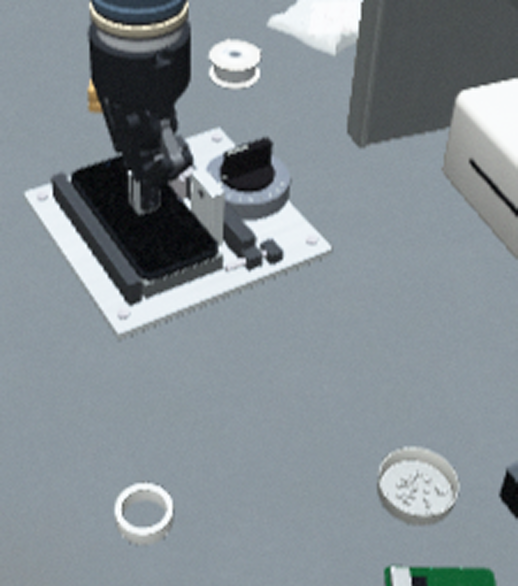

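The closed fingers press the phone at about (145,190), and the spacer stands upright at (207,205). The dial is unchanged, and the reel, tin and ring are where they were.

```bash
python3 -c "
from h import *
print(job.sign_off())"
```

```text
the job is handed in; nothing more can be done
None
```

I handed the job in at about 13 s, without a verdict from the judge: the dial is on its long mark, the spacer stands upright on the gap floor beside the stop, and the closed fingertips hold the phone fully down at about 19 N.

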